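# Load the last bracket on the jeweller's turning rack

### The job

Turn the rack tree until its empty branch stands over the pointer on the foot, then slip the bored brass bracket down over that branch's upright peg, tail pointing straight outwards, and press it gently past the two sprung catches until it is fully home on its seat with both catches sprung out above it; let go, with the branch still over the pointer. Feel for the seat: never press the bracket on it with more than 25 N, and never force the rack; leave the undrilled blank and everything else on the bench where it is.

Things in the scene. Friction and masses are not known exactly. Their poses are not given: they have to be found in the camera images.
- rack_axis (a point): Centre of the rack's fixed foot (steel disc 130 diameter, 16 high; collar 38 diameter, 60 high), on top of the disc, on the turning axis (true axis up to 1 mm beside it). x axis points away from the pointer, which lies along -x. Tree: column with knob, at most 183 high, and 4 branches 90 degrees apart; three carry brackets (part of the tree) with tails out to 155 from the axis.
- loading_mark (a point): Spot on the flat pointer of the foot (14 wide, 8 high), 8 above the bench, 100 from the axis, axes as the foot's: the empty peg must stand over it. Each branch: level arm 12 wide, 10 thick, its top 6 below the seat; round seat 24 diameter; and on it an upright peg 12 diameter, 48 tall, tapered tip, 100 from the axis. Seat height is adjustable and unmeasured: 100 to 130 above the bench; find it by feel.
- tree (a joint): Turn of the tree about the vertical, rad, counter-clockwise from above positive, range -3.7 to 3.7. At 0 the empty branch points along the foot's +x, away from the pointer; at +3.1416 or -3.1416 it stands over the pointer. Stiff hinge: 0.22 N m of friction (about 2.2 N at a peg); it stays where it is left.
- rack_foot: The same foot, origin under its centre. The empty peg has 2 sprung wedge catches (outward and inward side, reaching 10 from its centre, flat underside 30 above the seat, tapering in to 41.5): the boss passes down at 3 to 10 N, then 1 to 4 N for 28, then they spring out 2 above the seated boss. The seat is a sprung rubber pad: yields 2 at 3 N/mm, then solid: 5 N or so there = home.
- bracket_center (a point): Centre of the boss of the loose brass bracket to hang: boss 30 x 30 x 28 tall with a vertical through bore of 16; this point is 14 above its underside, on the bore's axis. It lies on the bench, bore upright, 150 to 240 g. A tail (16 wide, 7 thick) along -x ends in a disc 22 diameter, 12 high. Grip the boss by its two y faces. Hung rightly, its axes match the foot's.
- bracket_tip (a point): Far end of the bracket's tail, 55 from the bore's axis along -x, 6 above the underside.
- blank: brass look-alike bracket whose boss is solid (not bored); same outside sizes as the bracket; not to be used; leave alone
- bench_block: square steel bench block 60 x 60 x 20, origin under its centre; leave alone
- jar: lidded glass jar, 56 diameter, 75 tall, origin under its centre; leave alone
- bangle: plain brass ring 68 outside, 12 tall, lying flat, origin under its centre; leave alone
- hammer: hammer 240 long lying on the bench; leave alone
- screwdriver: screwdriver 180 long lying on the bench; leave alone
- tube_stub: upright brass rod stub 40 diameter, 60 tall, origin under its centre; leave alone
- wax_block: green wax block 70 x 45 x 30, origin under its centre; leave alone
- bracket: The same bracket, origin under the boss on the bore's axis.

How it is judged (in metres and radians):
On the way, in this order (a step that is already met when the one before it is completed fails the run):
1. the empty branch is turned to within 0.1 rad of the pointer, before the bracket is hung ((value of joint tree between 3.0416 and 3.2416 rad or value of joint tree between -3.2416 and -3.0416 rad)), for 0.2 s.
2. the bracket is home on the empty peg under both catches (horizontal distance between bracket_center and loading_mark below 0.014 m and z of bracket_center in the frame of tree between 0.108 and 0.1168 m and horizontal distance between bracket_tip and rack_axis above 0.14 m and angle between bracket_center's own z axis and vertical below 0.1 rad), for 0.2 s.
At the end, for the whole second after the job is handed in: The empty branch is within 0.1 rad of the pointer; the bracket is home on its peg, caught under both catches (boss underside -6 to +2.8 mm from the seat, boss within 14 mm of the mark seen from above), level within 0.1 rad, tail tip over 140 mm from the axis, at rest (all of step 2 and (value of joint tree between 3.0416 and 3.2416 rad or value of joint tree between -3.2416 and -3.0416 rad) and linear speed of bracket below 0.02 m/s); the robot touches nothing.
It fails at once if the bracket is pressed on its seat with more than 25 N (contact force between bracket and seat_pad above 25 N).
It fails at once if the rack is forced: more than 45 N between the bracket and the tree (contact force between bracket and tree above 45 N).
It fails at once if the rack is forced: more than 45 N between the gripper and the tree (contact force between the fingers and tree above 45 N).
It fails at once if another thing on the bench is moved more than 30 mm (distance of any of blank, bench_block, jar, bangle, hammer, screwdriver, tube_stub, wax_block from where it was at the start of the episode above 0.03 m).
It also fails if it takes over 72 s, if anything falls off the work surface, if the arm or the gripper's body presses on something with over 40 N, if the wrist force passes 120 N, or if a joint passes its speed limit or range.

### The arm

A 6-joint arm with a two-finger parallel gripper is mounted at the origin on the work surface. World frame = base frame: x ahead of the robot, y to its left, z up, the work surface at z = 0. Lengths are in m, angles in degrees, forces in N, time in s.
With the tool pointing down it reaches from about 0.3 to 0.75 m from the base axis. Payload 8.5 kg.
Tool frame: the origin (TCP) lies at the very end of the fingers, on their centre line; the grasp point (between the pads) lies 19 mm behind it; z points along the fingers, y is the line along which they close (so a half turn about z gives the same grasp; the last joint's range is limited). The gripper opens to 85 mm and grips with 20 to 120 N. Pads are 22 mm wide; open, the fingers measure 114 mm over their backs; the gripper's body (76 mm by 85 mm) begins 54 mm behind the grasp point. The pads swing forward as they close: fully open they stand 13 mm farther back than shut.
Start: joints at [61.69, 21.807, 74.336, -0, 83.858, -12.336], TCP at [0.151, 0.529, 0.231] pointing down, gripper open.
Joint ranges: [-178.18, 178.18], [-50.72, 133.34], [12.68, 142.11], [-81.47, 261.47], [9.98, 163.14], [-165.26, 165.26]. Speed limits (degrees/s): [136.94, 136.94, 180, 180, 180, 180].

### API

Orientations are given as a 3x3 rotation matrix whose columns are the frame's x, y, z axes.
In Python, from rig import env gives the robot as it stands.
- The arm moves only by the tool move_arm, never from a script. Its argument "plan" is a list of rows, each a list of 7 numbers: the turn, a rotation vector about the tool's x, y, z in degrees, then the shift along the tool's x, y, z in cm, then the gripper command: -1 is shut, 1 is fully open, values between are in proportion. In form: [[ax, ay, az, tx, ty, tz, jaw], ...]. A call has 1 to 5 rows; each row is the pose to reach, as a shift and turn from the pose commanded when the call began, along the tool's axes at that moment; what a row does not reach only later rows make up. A row lasts 1/10 s, in which the tool goes at most 50 mm and 8.59 degrees, less where a joint would pass 70% of its speed; a pose out of reach is approached as far as the arm can. A call with a gripper value outside its range is refused whole. The fingers move at their own pace and stop on an object; "squeeze" is the grip in N (left out, the last holds). Time passes only in rows, so rows that repeat a pose let the fingers close. It gives the time, the measured TCP pose, the force, the opening and the grip force at its end, in the units of the state.
- env.observe(): the state, without advancing time (a new reading comes with each control period).
- env.get_image(name): name is "side" or "top"; returns a dict with "color" (420x560x3 uint8, red, green, blue), "fov_y" (degrees; the focal length in pixels is half the picture's height over the tangent of half this angle, whatever the lens; pixels are square), "cx", "cy" (the principal point, pixels), "R" (3x3) and "t" (3): a world point X has camera coordinates R X + t. Camera axes: x right, y down, z forward; pixel columns grow to the right and rows downward; lengths in m; the calibration is good to about 2 mm. A picture is of the moment at which its call begins. There is no depth.
- env.close_job(): hands the job in; it is judged then, once.
Trained networks look in a picture, given as the dict that the camera call returned (one of the last four; its "shot" number tells which), for a name from the list of things; names that differ only in an ending like _2 or _b are one class to them, and where a whole thing is asked for, a point or a joint stands for the part that bears it (a point fixed in the world has none). Each returns a list of dicts, best first, with "conf" (0 to 1); they miss things now and then, are a little off and sometimes report something else, mostly with a low value. They report only what shows in the picture. A call takes as long as a camera call.
- env.outline_of(target, picture): "mask" (420x560 bool, what is visible of it) and "bbox" ([centre column, centre row, width, height] in pixels, round what is visible of it).
- env.tip_of(target, picture): "pixel" ([column, row] in pixels: a listed point, or the origin of a listed thing).
The state is a dict: "time_s": time; "q": joint angles; "qvel": joint speeds; "joint_efforts": joint torques, N m; "position": TCP position; "tool_rot": TCP orientation; "ft_force": force on the tool from outside, world axes, zero at the start; "wrist_torque": the same for the moment, N m; "grip_width": finger opening in m; "gripper_force": force on a finger pad.
Only numpy, scipy, OpenCV 4.12 (cv2) and the standard library are available. Lean on these libraries where they do the work, as an engineer would, in place of code of your own. Each camera call takes 0.05 s, during which the arm holds its last target. There are 200 camera calls.

## Working session

There is one attempt and no reset: what is moved stays moved. The work goes in short steps, Python scripts to look and compute and a tool call to move; the robot and the scene stay as the last step left them, time stands still between calls to the robot, and variables do not carry over. Pictures are saved under pics/ and viewed, at most 10 in all, crops included, and the job is handed in when it is done.

Besides the shell and the picture viewer there is one more tool, called after "Request:" as name([rows], argument=value, ...), one row to a line, values as JSON. move_arm: Moves the arm, as the interface text tells. Its arguments: {"type":"object","properties":{"plan":{"type":"array"},"squeeze":{"type":"number"}},"required":["plan"]}

```bash
mkdir -p pics; ls
cat > h.py <<'E'
import numpy as np, cv2
from rig import env
def K(p):
    f=p["color"].shape[0]/2/np.tan(np.radians(p["fov_y"])/2); return f
def ray(p,px):
    f=K(p);R=np.array(p["R"]);t=np.array(p["t"])
    d=R.T@np.array([(px[0]-p["cx"])/f,(px[1]-p["cy"])/f,1]);return -R.T@t,d
def atz(p,px,z):
    o,d=ray(p,px);return o+d*(z-o[2])/d[2]
def proj(p,X):
    c=np.array(p["R"])@X+np.array(p["t"]);return K(p)*c[:2]/c[2]+[p["cx"],p["cy"]]
def tri(p1,a,p2,b):
    o1,d1=ray(p1,a);o2,d2=ray(p2,b)
    s=np.linalg.lstsq(np.c_[d1,-d2],o2-o1,rcond=None)[0]
    A=o1+s[0]*d1;B=o2+s[1]*d2;return (A+B)/2,np.linalg.norm(A-B)
def save(p,n): cv2.imwrite("pics/"+n,p["color"][:,:,::-1])
E
python3 - <<'E'
from h import *
np.set_printoptions(precision=4,suppress=True)
P={n:env.get_image(n) for n in("top","side")}
z=dict(rack_axis=.016,loading_mark=.008,bracket_center=.014,bracket_tip=.006,blank=0,bracket=0,tube_stub=0,jar=0,bench_block=0,bangle=0,hammer=0,screwdriver=0,wax_block=0,rack_foot=0)
for n,p in P.items():
    save(p,n+"0.png");print(n,p["cx"],p["cy"],p["fov_y"],-np.array(p["R"]).T@p["t"])
    for k,h in z.items():
        for r in env.tip_of(k,p)[:2]: print(k,round(r["conf"],2),np.round(r["pixel"],1),atz(p,r["pixel"],h))
print(env.observe())
cv2.imwrite("pics/both0.png",cv2.resize(np.vstack([P[n]["color"] for n in P])[:,:,::-1],None,fx=.7,fy=.7))
E
```

```text
pics
top 279.10570183169636 210.85478957713423 47.67569846832649 [0.2894 0.0155 1.3806]
rack_axis 0.88 [247.3 204.2] [0.5306 0.1012 0.016 ]
loading_mark 0.79 [250.2 239.7] [0.4278 0.0898 0.008 ]
bracket_center 0.47 [347.6 229.3] [ 0.4642 -0.1917  0.014 ]
bracket_tip 0.46 [350.9 248.4] [ 0.4097 -0.2024  0.006 ]
blank 0.66 [346.1 233.4] [ 0.4538 -0.1894  0.    ]
blank 0.57 [375.  194.1] [ 0.5731 -0.2752  0.    ]
bracket 0.7 [349.5 229.9] [ 0.4643 -0.1994 -0.    ]
bracket 0.25 [425.7 287.8] [ 0.3019 -0.4185  0.    ]
tube_stub 0.57 [393.9 149.3] [ 0.7122 -0.3336  0.    ]
jar 0.69 [287.4 146.7] [ 0.7121 -0.0125  0.    ]
bench_block 0.98 [340.1 160.8] [ 0.6723 -0.1714  0.    ]
bangle 0.43 [389.5 264.7] [ 0.3656 -0.3152  0.    ]
hammer 0.6 [123.8 239.2] [0.4214 0.4574 0.    ]
screwdriver 0.89 [305.6 266.5] [ 0.3548 -0.0722  0.    ]
wax_block 0.68 [427.8 285.6] [ 0.3083 -0.4248  0.    ]
rack_foot 0.96 [246.3 202.3] [0.539  0.1054 0.    ]
side 284.46029871076695 208.001580471598 48.722960160513765 [ 0.1276 -0.8644  0.7487]
rack_axis 0.68 [271.9 205.4] [0.5326 0.0962 0.016 ]
loading_mark 0.88 
[... 762 characters left out ...]
[ 0.3107 -0.4218 -0.    ]
rack_foot 0.84 [272.3 211.5] [0.5313 0.0898 0.    ]
rack_foot 0.34 [269.1 203.9] [0.537  0.1269 0.    ]
{'time_s': 1.5, 'q': array([ 61.6917,  21.8071,  74.3364,   0.0001,  83.8572, -12.3351]), 'qvel': array([ 0.0369,  0.0515, -0.115 , -0.0011, -0.0766,  0.0184]), 'joint_efforts': array([  0.0005, -44.8325, -23.1467,  -0.0002,   0.0006,  -0.    ]), 'position': array([0.1513, 0.5287, 0.2313]), 'tool_rot': array([[-0.9614,  0.2752, -0.    ],
       [ 0.2752,  0.9614, -0.    ],
       [ 0.    , -0.    , -1.    ]]), 'ft_force': array([ 0.1361, -0.5253, -0.1021]), 'wrist_torque': array([-0.0167,  0.0286, -0.0042]), 'gripper_force': 0.0, 'grip_width': 0.08538757180752347}
```

View pics/top0.png

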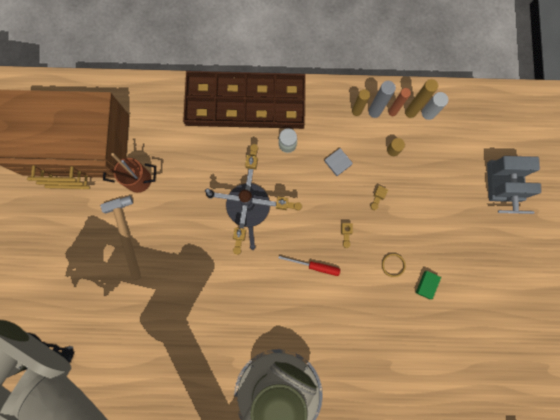

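View pics/side0.png

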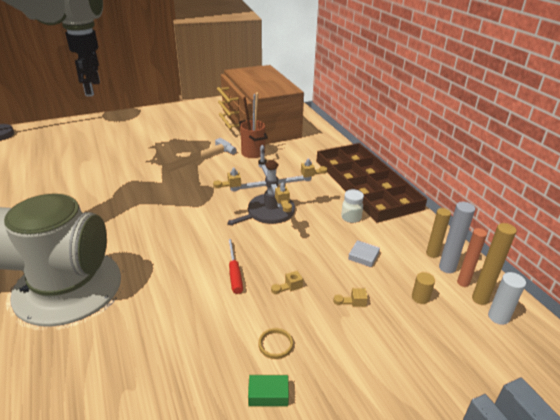

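The empty branch points left in the top view, with its tip near (210,193). The pointer runs down to about (252,248). The bored bracket is at (347,229) and the blank at (379,191). Next I'll refine these with overlaid crops.

```bash
cat > m.py <<'E'
from h import *
np.set_printoptions(precision=4,suppress=True)
P={n:env.get_image(n) for n in("top","side")}
def crop(p,c,w,h,pts,s):
    x0,y0=int(c[0]-w/2),int(c[1]-h/2)
    im=cv2.resize(np.ascontiguousarray(p["color"][y0:y0+h,x0:x0+w,::-1]),None,fx=s,fy=s,interpolation=cv2.INTER_CUBIC)
    for X,col in pts:
        q=(proj(p,np.array(X))-[x0-.5,y0-.5])*s; cv2.circle(im,tuple(int(v) for v in q),2,col,-1)
    return im
def circ(c,r,z,col,n=24): return [((c[0]+r*np.cos(a),c[1]+r*np.sin(a),z),col) for a in np.linspace(0,6.283,n,endpoint=False)]
E
python3 - <<'E'
from m import *
for n,p in P.items():
    for k in("rack_foot","bracket","tree","blank"):
        for r in env.outline_of(k,p)[:2]: print(n,k,round(r["conf"],2),np.round(r["bbox"],1),r["mask"].sum())
t,s=P["top"],P["side"]
for k in("rack_axis","loading_mark","bracket_center","bracket_tip"):
    a=env.tip_of(k,t);b=env.tip_of(k,s)
    if a and b: print(k,*tri(t,a[0]["pixel"],s,b[0]["pixel"]),a[0]["pixel"],b[0]["pixel"])
ax=np.array([.5316,.0985]);u=np.array([np.cos(np.radians(6.5)),np.sin(np.radians(6.5))])
mk=ax-.1*u
br=np.array([.466,-.192]); 
pts=circ(ax,.065,.016,(0,0,255))+circ(ax,.005,.183,(255,0,255),6)+[((*(ax-d*u),.008),(0,255,0)) for d in(.08,.1,.12,)]
pts2=circ(br,.008,.028,(0,0,255),12)+[((.408,-.195,.006),(0,255,0))]
A=crop(t,(247,203),100,120,pts,4);B=crop(t,(362,220),80,120,pts2,4)
cv2.imwrite("pics/topc.png",np.hstack([A,B]))
A=crop(s,(270,200),120,100,pts,4);B=crop(s,(315,285),75,100,pts2,4)
cv2.imwrite("pics/sidec.png",np.hstack([A,B]))
E
```

```text
top rack_foot 0.92 [245.5 215.9  40.2  67.3] 1099
top bracket 0.74 [347.9 234.6   8.6  26.7] 243
top tree 0.6 [254.1 199.3  95.5 111.3] 1255
top tree 0.26 [376.5 195.6  18.   25.1] 233
top blank 0.68 [378.2 196.4  19.7  28.8] 228
top blank 0.55 [253.7 200.1 100.  107.9] 1360
side rack_foot 0.6 [263.5 209.4  68.7  29.2] 1055
side bracket 0.97 [285.5 283.1  35.4  25. ] 442
side tree 0.95 [272.  180.3 116.8  68.2] 1738
side blank 0.58 [349.1 298.8  36.5  23.7] 449
rack_axis [0.5337 0.0985 0.0132] 0.000377850433810355 [248.3, 203.4] [272.0, 205.7]
loading_mark [0.4326 0.0879 0.0094] 0.004090207687348902 [250.7, 238.7] [239.2, 217.0]
bracket_center [ 0.4642 -0.1907  0.0171] 0.007629371365933697 [347.0, 230.4] [294.5, 279.7]
bracket_tip [ 0.4051 -0.1911  0.0165] 0.007179852834271191 [347.9, 248.4] [266.8, 287.9]
```

View pics/topc.png

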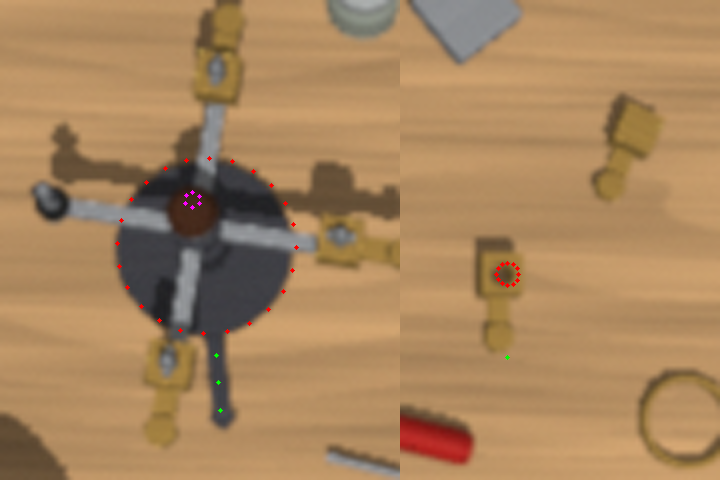

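View pics/sidec.png

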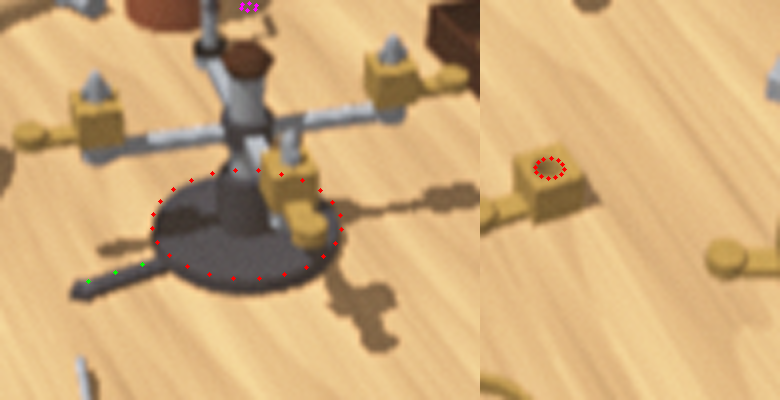

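Run:
```python
from m import *
t,s=P["top"],P["side"]
print("seat",*tri(t,(209,193.3),s,(261.7,161.6)))
d=atz(t,(346.0,243.1),.012);b=atz(t,(348.1,228.1),.028)
print("disc",d,"bore",b,"yaw",np.degrees(np.arctan2(*(b-d)[[1,0]])),np.linalg.norm((b-d)[:2]))
# foot fit
for n,p in P.items():
  g=p["color"].astype(int); m=(g.max(2)<95)&(g.max(2)-g.min(2)<25)
  # pointer: columns sampled along rays at z=.008
  ax=np.array([.5316,.0985]);c=[]
  for r in np.arange(.08,.118,.003):
    L=[]
    for a in np.radians(np.arange(-4,20,.2)):
      q=proj(p,np.array([*(ax-r*np.array([np.cos(a),np.sin(a)])),.008])).round().astype(int)
      if m[q[1],q[0]]:L.append(np.degrees(a))
    if L:c.append((round(r,3),round(np.mean(L),1),len(L)))
  print(n,c)
ax=np.array([.5316,.0985])
h=.108
for th in(94,97,):
  u=np.array([np.cos(np.radians(th)),np.sin(np.radians(th))]);e=ax+.1*u
  pts=circ(e,.012,h,(0,0,255))+circ(e,.003,h+.048,(255,0,255),8)+[((*(ax+r*u),h-.006),(0,255,0)) for r in(.04,.06,.08)]
  for k in(1,2,3):
    w=np.array([np.cos(np.radians(th+90*k)),np.sin(np.radians(th+90*k))]);v=np.array([-w[1],w[0]])
    pts+=[((*(ax+.1*w+i*.015*w+j*.015*v),h+.028),(255,0,0)) for i in(-1,1) for j in(-1,1)]
    pts+=[((*(ax+.144*w),h+.012),(0,255,255))]
  globals()[f"A{th}"]=crop(t,(247,199),100,120,pts,3.9);globals()[f"B{th}"]=crop(s,(270,185),120,100,pts,3.2)
cv2.imwrite("pics/fit.png",np.hstack([A94,np.vstack([B94,np.zeros((A94.shape[0]-B94.shape[0],B94.shape[1],3),np.uint8)])]))
```

```text
seat [0.5447 0.2027 0.0947] 0.00034136385606123125
disc [ 0.4242 -0.1873  0.012 ] bore [ 0.4659 -0.191   0.028 ] yaw -5.010612909610324 0.04189471189533934
top [(np.float64(0.08), np.float64(6.3), 42), (np.float64(0.083), np.float64(6.1), 40), (np.float64(0.086), np.float64(6.0), 39), (np.float64(0.089), np.float64(6.7), 28), (np.float64(0.092), np.float64(5.7), 36), (np.float64(0.095), np.float64(7.4), 35), (np.float64(0.098), np.float64(7.1), 34), (np.float64(0.101), np.float64(7.0), 33), (np.float64(0.104), np.float64(6.9), 32), (np.float64(0.107), np.float64(6.8), 31), (np.float64(0.11), np.float64(6.6), 31), (np.float64(0.113), np.float64(7.2), 23), (np.float64(0.116), np.float64(7.1), 22)]
side [(np.float64(0.08), np.float64(11.6), 37), (np.float64(0.083), np.float64(12.3), 38), (np.float64(0.086), np.float64(11.1), 36), (np.float64(0.089), np.float64(12.3), 44), (np.float64(0.092), np.float64(11.9), 34), (np.float64(0.095), np.float64(10.9), 34), (np.float64(0.098), np.float64(11.8), 39), (np.float64(0.101), np.float64(11.5), 30), (np.float64(0.104), np.float64(10.4), 29), (np.float64(0.107), np.float64(10.9), 28), (np.float64(0.11), np.float64(11.1), 28), (np.float64(0.113), np.float64(10.5), 30), (np.float64(0.116), np.float64(11.2), 31)]
```

View pics/fit.png

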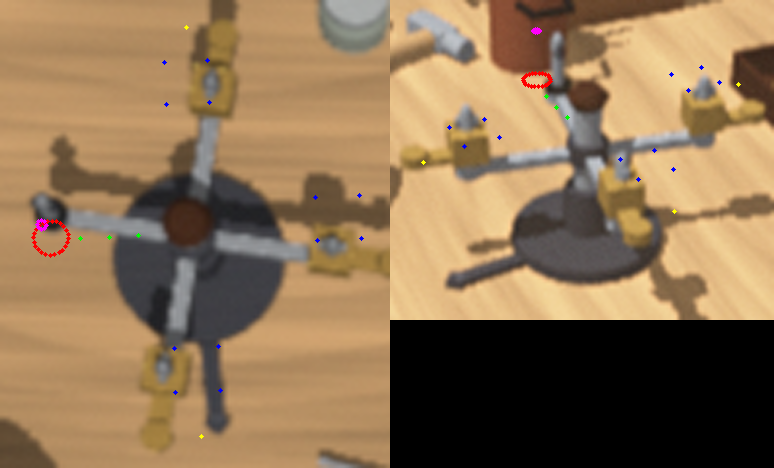

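The foot fit holds: axis (0.5316, 0.0985), foot yaw about 7°. The empty branch points at about 83° in the world and its seat height is about 0.10. The overlay I drew at 94° was the wrong guess. I'll straddle the peg loosely with the fingers and swing it counter-clockwise.

```bash
cat > go.py <<'E'
import sys
from h import *
# go.py x y z toolY_angle  -> row numbers (az deg, tx ty tz cm)
def rel(xyz,ya,s=None):
    s=s or env.observe();R=np.array(s["tool_rot"])
    cur=np.degrees(np.arctan2(R[1,1],R[0,1]));d=(ya-cur+90)%180-90
    return np.round([-d,*(R.T@(np.array(xyz)-s["position"])*100)],2)
if __name__=="__main__":
    a=list(map(float,sys.argv[1:])); s=env.observe()
    for i in range(0,len(a),4): print(list(rel(a[i:i+3],a[i+3],s)))
E
python3 go.py .544 .198 .20 -7.2
```

```text
[np.float64(81.23), np.float64(-46.85), np.float64(-20.99), np.float64(3.13)]
```

Request:
move_arm([
  [0, 0, 81, -46.9, -21, 1, -0.3],
  [0, 0, 81, -46.9, -21, 1, -0.3],
  [0, 0, 81, -46.9, -21, 1, -0.3],
  [0, 0, 81, -46.9, -21, 1, -0.3],
  [0, 0, 81, -46.9, -21, 1, -0.3],
])

```text
time_s: 3.0
position: [0.3438, 0.3663, 0.2266]
tool_rot: [[-0.511, 0.86, 0.0], [0.86, 0.511, 0.0], [0.0, 0.0, -1.0]]
ft_force: [-0.1, 0.3, 0.2]
grip_width: 0.0297
gripper_force: 0.0
```

```bash
python3 go.py .544 .198 .20 -7.2
```

```text
[np.float64(37.91), np.float64(-24.69), np.float64(8.62), np.float64(2.67)]
```

Request:
move_arm([
  [0, 0, 38, -24.7, 8.6, 2, -0.3],
  [0, 0, 38, -24.7, 8.6, 2, -0.3],
  [0, 0, 38, -24.7, 8.6, 2, -0.3],
  [0, 0, 38, -24.7, 8.6, 2, -0.3],
  [0, 0, 38, -24.7, 8.6, 2, -0.3],
])

```text
time_s: 3.5
position: [0.5356, 0.2067, 0.2074]
tool_rot: [[0.126, 0.992, 0.0], [0.992, -0.126, 0.0], [0.0, 0.0, -1.0]]
ft_force: [0.1, 1.2, 0.3]
grip_width: 0.0301
gripper_force: 0.0
```

```bash
python3 go.py .544 .198 .15 -7.2 .544 .198 .112 -7.2
```

```text
[np.float64(-0.05), np.float64(-0.76), np.float64(0.94), np.float64(5.74)]
[np.float64(-0.05), np.float64(-0.76), np.float64(0.94), np.float64(9.54)]
```

Request:
move_arm([
  [0, 0, 0, 0, 0, 0, -0.3],
  [0, 0, 0, 0, 0, 0, -0.3],
  [0, 0, 0, 0, 0, 0, -0.3],
])

```text
time_s: 3.8
position: [0.5336, 0.209, 0.2075]
tool_rot: [[0.12, 0.993, -0.0], [0.993, -0.12, 0.0], [0.0, -0.0, -1.0]]
ft_force: [-0.4, 0.6, 0.7]
grip_width: 0.0297
gripper_force: 0.0
```

```bash
python3 go.py .544 .198 .15 -7.2 .544 .198 .112 -7.2
python3 - <<'E'
from m import *
t,s=P["top"],P["side"]
A=crop(t,(235,195),90,110,[((.544,.198,.148),(0,0,255))],4);B=crop(s,(265,160),90,110,[((.544,.198,.148),(0,0,255))],4)
cv2.imwrite("pics/str.png",np.hstack([A,B]))
E
```

```text
[np.float64(0.32), np.float64(-0.97), np.float64(1.17), np.float64(5.75)]
[np.float64(0.32), np.float64(-0.97), np.float64(1.17), np.float64(9.55)]
```

View pics/str.png

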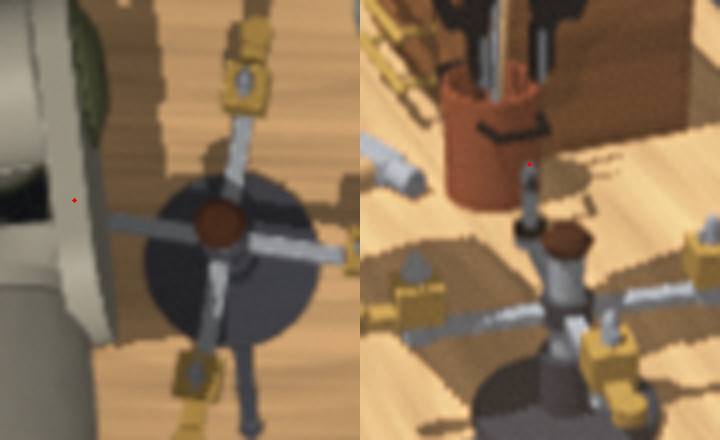

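The red dot at (.544,.198,.148) lies on the peg tip in the side crop at (530,165), so the seat is near 0.10. I'm lowering the fingers around the peg.

Request:
move_arm([
  [0, 0, 0, -1, 1.2, 2, -0.3],
  [0, 0, 0, -1, 1.2, 5, -0.3],
  [0, 0, 0, -1, 1.2, 8, -0.3],
  [0, 0, 0, -1, 1.2, 9.4, -0.3],
  [0, 0, 0, -1, 1.2, 9.4, -0.3],
])

```text
time_s: 4.4
position: [0.5434, 0.1977, 0.1118]
tool_rot: [[0.119, 0.993, -0.004], [0.993, -0.119, -0.001], [-0.001, -0.004, -1.0]]
ft_force: [-0.2, 0.1, 0.7]
grip_width: 0.03
gripper_force: 0.0
```

```bash
cat > arc.py <<'E'
import sys
from go import *
ax=np.array([.5316,.0985]);s=env.observe();print(s["position"],s["ft_force"])
for th in map(float,sys.argv[1:]):
    u=np.array([np.cos(np.radians(th)),np.sin(np.radians(th))])
    print([float(v) for v in rel([*(ax+.1*u),.113],th+90,s)])
E
python3 arc.py 90 98 106 114 122
```

```text
[0.54342897 0.19766304 0.11184469] [-0.2254766   0.09113442  0.66306084]
[-6.86, -0.06, -1.18, -0.11]
[-14.86, -0.32, -2.55, -0.11]
[-22.86, -0.77, -3.88, -0.1]
[-30.86, -1.4, -5.12, -0.1]
[-38.86, -2.2, -6.26, -0.09]
```

Request:
move_arm([
  [0, 0, -6.9, -0.06, -1.2, 0, -0.3],
  [0, 0, -14.9, -0.32, -2.55, 0, -0.3],
  [0, 0, -22.9, -0.77, -3.9, 0, -0.3],
  [0, 0, -30.9, -1.4, -5.1, 0, -0.3],
  [0, 0, -38.9, -2.2, -6.3, 0, -0.3],
])

```text
time_s: 4.9
position: [0.4799, 0.1838, 0.115]
tool_rot: [[-0.535, 0.845, 0.004], [0.845, 0.535, 0.001], [-0.001, 0.004, -1.0]]
ft_force: [2.8, -0.2, -1.0]
grip_width: 0.0298
gripper_force: 1.3
```

```bash
python3 arc.py 122 130 138 146 154 162
```

```text
[0.47993961 0.18375432 0.11495041] [ 2.83360392 -0.21852222 -0.97178515]
[0.37, 0.03, -0.14, 0.19]
[-7.63, -0.05, -1.53, 0.19]
[-15.63, -0.34, -2.9, 0.18]
[-23.63, -0.8, -4.21, 0.18]
[-31.63, -1.45, -5.45, 0.18]
[-39.63, -2.26, -6.58, 0.17]
```

Request:
move_arm([
  [0, 0, -8, -0.08, -1.4, 0, -0.3],
  [0, 0, -16, -0.37, -2.76, 0, -0.3],
  [0, 0, -24, -0.84, -4.07, 0, -0.3],
  [0, 0, -32, -1.5, -5.3, 0, -0.3],
  [0, 0, -40, -2.3, -6.44, 0, -0.3],
])

```text
time_s: 5.4
position: [0.4377, 0.1297, 0.115]
tool_rot: [[-0.953, 0.303, 0.004], [0.303, 0.953, 0.001], [-0.004, 0.002, -1.0]]
ft_force: [3.2, 2.0, -0.6]
grip_width: 0.03
gripper_force: 1.3
```

```bash
python3 arc.py 162 170 178 186 193 195
```

```text
[0.43774234 0.12968547 0.11504266] [ 3.18340965  2.0323401  -0.61281887]
[0.36, 0.11, -0.07, 0.2]
[-7.64, 0.02, -1.46, 0.2]
[-15.64, -0.26, -2.82, 0.2]
[-23.64, -0.73, -4.14, 0.2]
[-30.64, -1.28, -5.22, 0.2]
[-32.64, -1.47, -5.52, 0.2]
```

Request:
move_arm([
  [0, 0, -8, -0.08, -1.4, 0, -0.3],
  [0, 0, -16, -0.37, -2.76, 0, -0.3],
  [0, 0, -25, -0.94, -4.23, 0, -0.3],
  [0, 0, -25, -0.94, -4.23, 0, -0.3],
  [0, 0, -25, -0.94, -4.23, 0, -0.5],
], squeeze=20)

```text
time_s: 5.9
position: [0.4333, 0.0865, 0.1142]
tool_rot: [[-0.993, -0.117, 0.001], [-0.117, 0.993, -0.0], [-0.001, -0.0, -1.0]]
ft_force: [-0.3, -0.5, 1.3]
grip_width: 0.0215
gripper_force: 0.0
```

Request:
move_arm([
  [0, 0, 0, 0, 0, 0, -0.6],
  [0, 0, 0, 0, 0, 0, -0.7],
  [0, 0, 0, 0, 0, 0, -0.8],
  [0, 0, 0, 0, 0, 0, -0.8],
  [0, 0, 0, 0, 0, 0, -0.8],
])

```text
time_s: 6.4
position: [0.4331, 0.0863, 0.1136]
tool_rot: [[-0.993, -0.121, 0.0], [-0.121, 0.993, 0.0], [-0.0, 0.0, -1.0]]
ft_force: [-2.3, 1.8, 4.6]
grip_width: 0.0113
gripper_force: 20.7
```

```bash
python3 arc.py 187; python3 -c "
from h import *
print(env.observe())"
```

```text
[0.4330656  0.08629439 0.11358767] [-2.25606013  1.8314097   4.62898758]
[-0.05, 0.07, 0.01, 0.06]
{'time_s': 6.4, 'q': array([-4.16928936e+00,  1.90681136e+01,  1.01397486e+02,  1.32841185e-02,
        5.95263530e+01, -1.01123157e+02]), 'qvel': array([-0.20815154, -0.0544356 , -0.05213532,  0.0281481 , -0.04466278,
       -0.00815821]), 'joint_efforts': array([ -1.0310493 , -33.91622901, -16.64017081,  -0.42923659,
        -0.40653038,   0.04560225]), 'position': array([0.4330656 , 0.08629439, 0.11358767]), 'tool_rot': array([[-9.92658167e-01, -1.20953461e-01,  1.54619046e-04],
       [-1.20953431e-01,  9.92658165e-01,  1.89083231e-04],
       [-1.76354130e-04,  1.68993310e-04, -9.99999970e-01]]), 'ft_force': array([-2.25606013,  1.8314097 ,  4.62898758]), 'wrist_torque': array([ 0.37435873,  0.22719716, -0.00578157]), 'gripper_force': 20.6606787443161, 'grip_width': 0.011294198846234137}
```

Request:
move_arm([
  [0, 0, 0, 0, 0, 0, -0.3],
  [0, 0, 0, 0, 0, 0, -0.3],
  [0, 0, 0, 0, 0, 0, -0.3],
  [0, 0, 0, 0, 0, -4, -0.3],
  [0, 0, 0, 0, 0, -9, -0.3],
])

```text
time_s: 6.9
position: [0.4321, 0.0859, 0.2032]
tool_rot: [[-0.993, -0.121, -0.005], [-0.121, 0.993, 0.0], [0.005, 0.001, -1.0]]
ft_force: [1.8, 0.3, 0.6]
grip_width: 0.0302
gripper_force: 0.0
```

```bash
python3 go.py .466 -.1915 .15 85
```

```text
[np.float64(11.93), np.float64(-0.04), np.float64(-27.95), np.float64(5.29)]
```

Request:
move_arm([
  [0, 0, 12, 0, -28, 0, 0.3],
  [0, 0, 12, 0, -28, 0, 0.3],
  [0, 0, 12, 0, -28, 0, 0.3],
  [0, 0, 12, 0, -28, 0, 0.3],
  [0, 0, 12, 0, -28, 0, 0.3],
])

```text
time_s: 7.4
position: [0.4631, -0.1643, 0.2034]
tool_rot: [[-0.996, 0.088, -0.0], [0.088, 0.996, -0.0], [0.0, -0.0, -1.0]]
ft_force: [1.0, 0.9, -0.9]
grip_width: 0.0555
gripper_force: 0.0
```

Request:
move_arm([
  [0, 0, 0, 0, -3, 0, 0.3],
  [0, 0, 0, 0, -3, 5, 0.3],
  [0, 0, 0, 0, -3, 8, 0.3],
  [0, 0, 0, 0, -3, 8, 0.3],
])

```text
time_s: 7.8
position: [0.4589, -0.1912, 0.1201]
tool_rot: [[-0.996, 0.089, -0.006], [0.089, 0.996, 0.005], [0.007, 0.004, -1.0]]
ft_force: [-0.8, 0.1, 0.2]
grip_width: 0.0554
gripper_force: 0.0
```

Run:
```python
from m import *
from go import rel
s_=env.observe();print(s_["position"],s_["tool_rot"][:,1],s_["grip_width"])
print(rel([.466,-.1915,.004],85))
t,s=P["top"],P["side"]
ax=np.array([.5316,.0985]);th=np.radians(187);e=ax+.1*np.array([np.cos(th),np.sin(th)])
pts=circ(e,.012,.1,(0,0,255),12)+[((*e,.148),(255,0,255)),((*e,.008),(0,255,0))]
b=circ((.466,-.1915),.008,.028,(0,0,255),12)+[((*s_["position"],),(255,0,255))]
A=crop(t,(250,225),60,70,pts,6);B=crop(s,(240,190),60,70,pts,6)
cv2.imwrite("pics/turned.png",np.hstack([A,B]))
C=crop(s,(290,275),70,90,b,6);cv2.imwrite("pics/br.png",C)
```

```text
[ 0.461  -0.1922  0.1241] [ 0.0879  0.9961 -0.0002] 0.055606456043160175
[-0.04 -0.49  0.12 12.01]
```

View pics/turned.png

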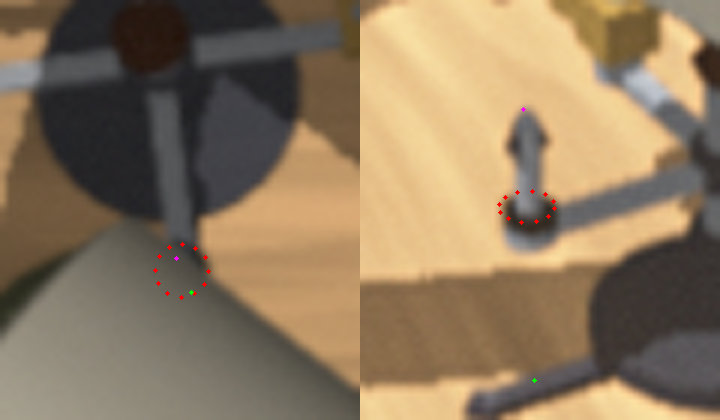

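View pics/br.png

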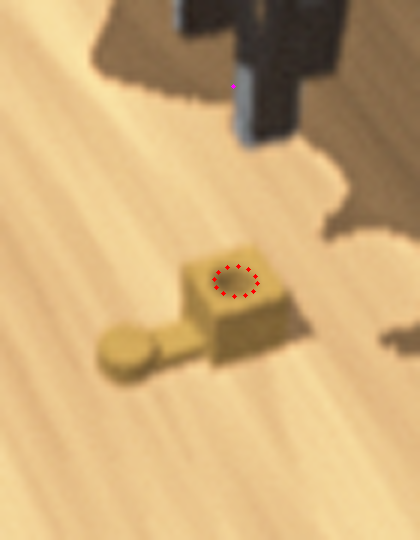

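The side crop shows the empty branch over the pointer, with the peg about 1 mm to the right of my overlay at (527,112). The bore overlay matches the bracket at (236,281). Descending to grip it.

Request:
move_arm([
  [0, 0, 0, -0.4, 0.1, 4, 0.3],
  [0, 0, 0, -0.4, 0.1, 8, 0.3],
  [0, 0, 0, -0.4, 0.1, 10.5, 0.3],
  [0, 0, 0, -0.4, 0.1, 11.8, 0.3],
  [0, 0, 0, -0.4, 0.1, 11.8, 0.3],
])

```text
time_s: 8.4
position: [0.4654, -0.1915, 0.0057]
tool_rot: [[-0.996, 0.087, 0.0], [0.087, 0.996, -0.0], [-0.0, -0.0, -1.0]]
ft_force: [-0.4, -0.2, -0.1]
grip_width: 0.0555
gripper_force: 0.0
```

Request:
move_arm([
  [0, 0, 0, 0, 0, 0, 0.1],
  [0, 0, 0, 0, 0, 0, -0.1],
  [0, 0, 0, 0, 0, 0, -0.6],
  [0, 0, 0, 0, 0, 0, -0.6],
  [0, 0, 0, 0, 0, 0, -0.6],
], squeeze=50)

```text
time_s: 8.9
position: [0.4656, -0.1917, 0.007]
tool_rot: [[-0.996, 0.088, 0.003], [0.088, 0.996, -0.002], [-0.003, -0.001, -1.0]]
ft_force: [0.3, 1.6, 8.2]
grip_width: 0.0293
gripper_force: 49.6
```

```bash
python3 go.py .466 -.1915 .004 85 .4335 .0863 .2 97
python3 - <<'E'
from m import *
s_=env.observe();print(s_["position"],s_["ft_force"],s_["grip_width"],s_["gripper_force"])
s=P["side"]
for r in env.tip_of("bracket_center",s)[:1]:print(r,proj(s,np.array([.466,-.1915,.014])))
E
```

```text
[np.float64(-0.05), np.float64(-0.04), np.float64(0.03), np.float64(0.3)]
[np.float64(-12.05), np.float64(5.59), np.float64(27.39), np.float64(-19.35)]
[ 0.4656 -0.1917  0.007 ] [-1.3429  1.5002  9.0858] 0.029127398681863422 49.64941017329693
{'pixel': [294.7, 281.9], 'conf': 0.58} [293.6511 281.0278]
```

Request:
move_arm([
  [0, 0, 0, 0, 0, -2, -0.6],
  [0, 0, 0, 0, 0, -6, -0.6],
  [0, 0, 0, 0, 0, -11, -0.6],
  [0, 0, 0, 0, 0, -16, -0.6],
  [0, 0, 0, 0, 0, -19.4, -0.6],
])

```text
time_s: 9.55
position: [0.465, -0.1915, 0.2036]
tool_rot: [[-0.996, 0.088, 0.004], [0.088, 0.996, -0.003], [-0.004, -0.003, -1.0]]
ft_force: [0.3, -0.7, -2.4]
grip_width: 0.0289
gripper_force: 50.2
```

Request:
move_arm([
  [0, 0, -4, 1, 4, 0, -0.6],
  [0, 0, -8, 2, 8, 0, -0.6],
  [0, 0, -12, 3, 12, 0, -0.6],
  [0, 0, -12, 4, 16, 0, -0.6],
  [0, 0, -12, 4.8, 20, 0, -0.6],
])

```text
time_s: 10.05
position: [0.4337, 0.0136, 0.2001]
tool_rot: [[-0.993, -0.121, 0.001], [-0.121, 0.993, -0.0], [-0.001, -0.0, -1.0]]
ft_force: [-0.1, 0.3, -1.6]
grip_width: 0.0289
gripper_force: 50.2
```

```bash
python3 go.py .4335 .0863 .185 97
python3 - <<'E'
from h import *
s_=env.observe();print(s_["position"],s_["ft_force"],s_["grip_width"],s_["gripper_force"])
E
```

```text
[np.float64(-0.06), np.float64(-0.85), np.float64(7.22), np.float64(1.51)]
[0.43372317 0.01361489 0.20009038] [-0.05138507  0.34359108 -1.56247382] 0.028933321254665852 50.19011713564396
```

Request:
move_arm([
  [0, 0, 0, -0.4, 3.5, 0, -0.6],
  [0, 0, 0, -0.85, 7, 0, -0.6],
  [0, 0, 0, -0.85, 7, 0, -0.6],
  [0, 0, 0, -0.85, 7, 0, -0.6],
  [0, 0, 0, -0.85, 7, 0, -0.6],
])

```text
time_s: 10.55
position: [0.4346, 0.082, 0.1997]
tool_rot: [[-0.993, -0.12, 0.0], [-0.12, 0.993, -0.0], [-0.0, -0.0, -1.0]]
ft_force: [-0.1, 0.8, -2.6]
grip_width: 0.029
gripper_force: 50.3
```

```bash
python3 go.py .4335 .0863 .170 97
python3 - <<'E'
from m import *
s_=env.observe();print(s_["position"],s_["ft_force"],s_["grip_width"],s_["gripper_force"])
s,t=P["side"],P["top"]
e=s_["position"];e=np.array([e[0],e[1]])
u=np.array([np.cos(np.radians(187)),np.sin(np.radians(187))]);v=np.array([-u[1],u[0]]);z=s_["position"][2]-.007
pts=[((*(e+i*.015*u+j*.015*v),z+k),(255,0,0)) for i in(-1,1) for j in(-1,1) for k in(0,.028)]
m=np.array([.4335,.0863])
pts+=[((*m,.148),(255,0,255)),((*m,.1),(0,0,255)),((*(e+.055*u),z+.006),(0,255,0))]
cv2.imwrite("pics/over.png",crop(s,(245,170),80,100,pts,6))
E
```

```text
[np.float64(-0.08), np.float64(0.05), np.float64(0.45), np.float64(2.97)]
[0.4346 0.0817 0.1995] [-0.3222 -0.7408 -1.7722] 0.029304030268176694 50.250655487179756
```

View pics/over.png

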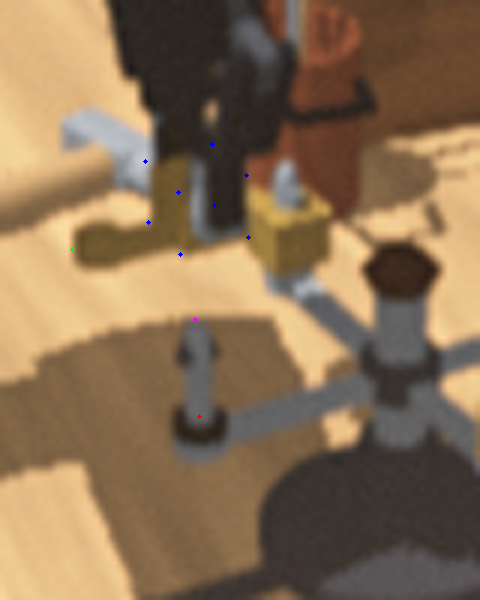

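The held boss sits about 1 mm further inward than the peg when both are compared with the overlay, so I'm correcting outward by 1 mm and starting down.

Request:
move_arm([
  [0, 0, 0, 0.1, 0.45, 0, -0.6],
  [0, 0, 0, 0.1, 0.45, 1.5, -0.6],
  [0, 0, 0, 0.1, 0.45, 3, -0.6],
  [0, 0, 0, 0.1, 0.45, 4, -0.6],
  [0, 0, 0, 0.1, 0.45, 4, -0.6],
])

```text
time_s: 11.15
position: [0.4324, 0.0868, 0.1584]
tool_rot: [[-0.993, -0.121, -0.002], [-0.121, 0.993, 0.0], [0.002, 0.0, -1.0]]
ft_force: [0.3, 0.5, -1.8]
grip_width: 0.0289
gripper_force: 50.2
```

Request:
move_arm([
  [0, 0, 0, 0, 0, 0.1, -0.6],
  [0, 0, 0, 0, 0, 0.2, -0.6],
  [0, 0, 0, 0, 0, 0.4, -0.6],
  [0, 0, 0, 0, 0, 0.5, -0.6],
])

```text
time_s: 11.55
position: [0.4331, 0.087, 0.1545]
tool_rot: [[-0.993, -0.121, 0.0], [-0.121, 0.993, 0.0], [-0.0, -0.0, -1.0]]
ft_force: [-0.1, -0.2, -1.5]
grip_width: 0.0293
gripper_force: 50.2
```

```bash
python3 go.py .4327 .0863 .15 97
```

```text
[np.float64(-0.05), np.float64(0.04), np.float64(-0.06), np.float64(0.45)]
```

Request:
move_arm([
  [0, 0, 0, 0.03, -0.05, 0.1, -0.6],
  [0, 0, 0, 0.03, -0.05, 0.2, -0.6],
  [0, 0, 0, 0.03, -0.05, 0.3, -0.6],
  [0, 0, 0, 0.03, -0.05, 0.4, -0.6],
  [0, 0, 0, 0.03, -0.05, 0.4, -0.6],
])

```text
time_s: 12.05
position: [0.4327, 0.0864, 0.1503]
tool_rot: [[-0.993, -0.121, -0.0], [-0.121, 0.993, 0.0], [0.0, 0.0, -1.0]]
ft_force: [0.1, 0.1, -1.3]
grip_width: 0.0291
gripper_force: 50.2
```

Request:
move_arm([
  [0, 0, 0, 0, 0, 0.1, -0.6],
  [0, 0, 0, 0, 0, 0.2, -0.6],
  [0, 0, 0, 0, 0, 0.3, -0.6],
  [0, 0, 0, 0, 0, 0.3, -0.6],
])

```text
time_s: 12.45
position: [0.4327, 0.0864, 0.1473]
tool_rot: [[-0.993, -0.121, -0.0], [-0.121, 0.993, 0.0], [0.0, 0.0, -1.0]]
ft_force: [-0.5, -0.8, -1.0]
grip_width: 0.0291
gripper_force: 50.2
```

Boss underside is at about 0.140 with no contact yet, so I'm continuing.

Request:
move_arm([
  [0, 0, 0, 0, 0, 0.1, -0.6],
  [0, 0, 0, 0, 0, 0.2, -0.6],
  [0, 0, 0, 0, 0, 0.3, -0.6],
  [0, 0, 0, 0, 0, 0.3, -0.6],
])

```text
time_s: 12.85
position: [0.4326, 0.0864, 0.1442]
tool_rot: [[-0.993, -0.121, -0.0], [-0.121, 0.993, 0.0], [0.0, 0.0, -1.0]]
ft_force: [-1.1, -0.3, -0.9]
grip_width: 0.0292
gripper_force: 50.2
```

Request:
move_arm([
  [0, 0, 0, 0, 0, 0.1, -0.6],
  [0, 0, 0, 0, 0, 0.2, -0.6],
  [0, 0, 0, 0, 0, 0.3, -0.6],
  [0, 0, 0, 0, 0, 0.3, -0.6],
])

```text
time_s: 13.25
position: [0.4329, 0.0864, 0.1416]
tool_rot: [[-0.993, -0.121, 0.001], [-0.121, 0.993, -0.0], [-0.001, -0.0, -1.0]]
ft_force: [-1.4, -0.4, 2.7]
grip_width: 0.0291
gripper_force: 51.0
```

Request:
move_arm([
  [0, 0, 0, 0, 0, 0.1, -0.6],
  [0, 0, 0, 0, 0, 0.2, -0.6],
  [0, 0, 0, 0, 0, 0.3, -0.6],
  [0, 0, 0, 0, 0, 0.3, -0.6],
])

```text
time_s: 13.65
position: [0.4333, 0.0864, 0.1388]
tool_rot: [[-0.993, -0.121, 0.002], [-0.121, 0.993, -0.0], [-0.002, -0.0, -1.0]]
ft_force: [0.1, -0.1, 5.6]
grip_width: 0.0288
gripper_force: 51.3
```

Request:
move_arm([
  [0, 0, 0, 0, 0, 0.1, -0.6],
  [0, 0, 0, 0, 0, 0.2, -0.6],
  [0, 0, 0, 0, 0, 0.3, -0.6],
  [0, 0, 0, 0, 0, 0.3, -0.6],
])

```text
time_s: 14.05
position: [0.4328, 0.0864, 0.1352]
tool_rot: [[-0.993, -0.121, -0.0], [-0.121, 0.993, -0.0], [0.0, -0.0, -1.0]]
ft_force: [-0.0, -1.3, 2.3]
grip_width: 0.0291
gripper_force: 50.8
```

Request:
move_arm([
  [0, 0, 0, 0, 0, 0.1, -0.6],
  [0, 0, 0, 0, 0, 0.2, -0.6],
  [0, 0, 0, 0, 0, 0.3, -0.6],
  [0, 0, 0, 0, 0, 0.3, -0.6],
])

```text
time_s: 14.45
position: [0.4326, 0.0864, 0.1322]
tool_rot: [[-0.993, -0.121, -0.0], [-0.121, 0.993, -0.0], [0.0, -0.0, -1.0]]
ft_force: [0.3, -0.4, 0.3]
grip_width: 0.0294
gripper_force: 50.8
```

Request:
move_arm([
  [0, 0, 0, 0, 0, 0.3, -0.6],
  [0, 0, 0, 0, 0, 0.6, -0.6],
  [0, 0, 0, 0, 0, 0.9, -0.6],
  [0, 0, 0, 0, 0, 1.2, -0.6],
  [0, 0, 0, 0, 0, 1.2, -0.6],
])

```text
time_s: 14.95
position: [0.4322, 0.0864, 0.1195]
tool_rot: [[-0.993, -0.121, -0.002], [-0.121, 0.993, -0.0], [0.002, 0.0, -1.0]]
ft_force: [0.8, -1.7, -5.1]
grip_width: 0.0286
gripper_force: 50.0
```

Request:
move_arm([
  [0, 0, 0, 0, 0, 0.1, -0.6],
  [0, 0, 0, 0, 0, 0.2, -0.6],
  [0, 0, 0, 0, 0, 0.3, -0.6],
  [0, 0, 0, 0, 0, 0.4, -0.6],
  [0, 0, 0, 0, 0, 0.4, -0.6],
])

```text
time_s: 15.45
position: [0.4326, 0.0864, 0.1163]
tool_rot: [[-0.993, -0.121, -0.0], [-0.121, 0.993, -0.0], [0.0, 0.0, -1.0]]
ft_force: [0.1, -1.4, 1.4]
grip_width: 0.029
gripper_force: 50.8
```

Request:
move_arm([
  [0, 0, 0, 0, 0, 0.1, -0.6],
  [0, 0, 0, 0, 0, 0.2, -0.6],
  [0, 0, 0, 0, 0, 0.3, -0.6],
  [0, 0, 0, 0, 0, 0.3, -0.6],
])

```text
time_s: 15.85
position: [0.4326, 0.0864, 0.1132]
tool_rot: [[-0.993, -0.121, -0.0], [-0.121, 0.993, 0.0], [0.0, 0.0, -1.0]]
ft_force: [0.3, 0.2, 1.6]
grip_width: 0.0293
gripper_force: 50.8
```

Request:
move_arm([
  [0, 0, 0, 0, 0, 0.1, -0.6],
  [0, 0, 0, 0, 0, 0.2, -0.6],
  [0, 0, 0, 0, 0, 0.2, -0.6],
])

```text
time_s: 16.15
position: [0.4325, 0.0864, 0.1111]
tool_rot: [[-0.993, -0.121, -0.001], [-0.121, 0.993, 0.0], [0.001, 0.0, -1.0]]
ft_force: [-0.8, -0.6, -3.0]
grip_width: 0.0288
gripper_force: 50.1
```

Request:
move_arm([
  [0, 0, 0, 0, 0, 0.05, -0.6],
  [0, 0, 0, 0, 0, 0.1, -0.6],
  [0, 0, 0, 0, 0, 0.1, -0.6],
])

```text
time_s: 16.45
position: [0.4327, 0.0864, 0.1102]
tool_rot: [[-0.993, -0.121, -0.0], [-0.121, 0.993, 0.0], [0.0, 0.0, -1.0]]
ft_force: [0.1, 0.4, -1.1]
grip_width: 0.0288
gripper_force: 50.3
```

Request:
move_arm([
  [0, 0, 0, 0, 0, 0.05, -0.6],
  [0, 0, 0, 0, 0, 0.1, -0.6],
  [0, 0, 0, 0, 0, 0.1, -0.6],
])

```text
time_s: 16.75
position: [0.4328, 0.0864, 0.1093]
tool_rot: [[-0.993, -0.121, -0.0], [-0.121, 0.993, 0.0], [0.0, 0.0, -1.0]]
ft_force: [-0.2, 1.3, -0.8]
grip_width: 0.029
gripper_force: 50.3
```

The drag has vanished, so the catches sprang out near 0.1115. Now feeling for the pad.

Request:
move_arm([
  [0, 0, 0, 0, 0, 0.05, -0.6],
  [0, 0, 0, 0, 0, 0.1, -0.6],
  [0, 0, 0, 0, 0, 0.1, -0.6],
])

```text
time_s: 17.05
position: [0.4328, 0.0864, 0.1084]
tool_rot: [[-0.993, -0.121, 0.0], [-0.121, 0.993, 0.0], [-0.0, -0.0, -1.0]]
ft_force: [0.6, 0.1, -1.3]
grip_width: 0.0292
gripper_force: 50.3
```

Request:
move_arm([
  [0, 0, 0, 0, 0, 0.05, -0.6],
  [0, 0, 0, 0, 0, 0.05, -0.6],
  [0, 0, 0, 0, 0, 0.05, -0.6],
])

```text
time_s: 17.35
position: [0.4328, 0.0864, 0.108]
tool_rot: [[-0.993, -0.121, 0.0], [-0.121, 0.993, -0.0], [-0.0, -0.0, -1.0]]
ft_force: [0.1, 0.5, -0.5]
grip_width: 0.0289
gripper_force: 50.5
```

Request:
move_arm([
  [0, 0, 0, 0, 0, 0.05, -0.6],
  [0, 0, 0, 0, 0, 0.05, -0.6],
  [0, 0, 0, 0, 0, 0.05, -0.6],
])

```text
time_s: 17.65
position: [0.4328, 0.0864, 0.1075]
tool_rot: [[-0.993, -0.121, 0.0], [-0.121, 0.993, -0.0], [-0.0, -0.0, -1.0]]
ft_force: [-0.7, -0.8, 1.7]
grip_width: 0.0291
gripper_force: 50.7
```

Request:
move_arm([
  [0, 0, 0, 0, 0, 0.05, -0.6],
  [0, 0, 0, 0, 0, 0.05, -0.6],
  [0, 0, 0, 0, 0, 0.05, -0.6],
])

```text
time_s: 17.95
position: [0.4328, 0.0864, 0.107]
tool_rot: [[-0.993, -0.121, 0.0], [-0.121, 0.993, -0.0], [-0.0, -0.0, -1.0]]
ft_force: [-1.0, -0.0, 2.9]
grip_width: 0.0292
gripper_force: 50.8
```

Request:
move_arm([
  [0, 0, 0, 0, 0, 0.05, -0.6],
  [0, 0, 0, 0, 0, 0.05, -0.6],
  [0, 0, 0, 0, 0, 0.05, -0.6],
])

```text
time_s: 18.25
position: [0.4328, 0.0864, 0.1065]
tool_rot: [[-0.993, -0.121, 0.0], [-0.121, 0.993, -0.0], [-0.0, -0.0, -1.0]]
ft_force: [-2.0, 0.3, 4.9]
grip_width: 0.0291
gripper_force: 51.0
```

Request:
move_arm([
  [0, 0, 0, 0, 0, 0, -0.2],
  [0, 0, 0, 0, 0, 0, 0],
  [0, 0, 0, 0, 0, 0, 0.2],
  [0, 0, 0, 0, 0, 0, 0.2],
  [0, 0, 0, 0, 0, 0, 0.2],
])

```text
time_s: 18.75
position: [0.4327, 0.0864, 0.1063]
tool_rot: [[-0.993, -0.121, -0.0], [-0.121, 0.993, 0.0], [0.0, 0.0, -1.0]]
ft_force: [-0.1, -1.0, -0.3]
grip_width: 0.0512
gripper_force: 0.0
```

Request:
move_arm([
  [0, 0, 0, 0, 0, -2, 0.2],
  [0, 0, 0, 0, 0, -5, 0.2],
  [0, 0, 0, 0, 0, -9, 0.2],
  [0, 0, 0, 4, -4, -13, 0.2],
  [0, 0, 0, 8, -8, -15, 0.2],
])

```text
time_s: 19.25
position: [0.3792, 0.0178, 0.2468]
tool_rot: [[-0.992, -0.124, 0.003], [-0.124, 0.992, -0.001], [-0.002, -0.001, -1.0]]
ft_force: [1.5, -1.1, -0.6]
grip_width: 0.0511
gripper_force: 0.0
```

Request:
move_arm([
  [0, 0, 0, 0, -5, 0, 0.2],
  [0, 0, 0, 0, -10, 0, 0.2],
  [0, 0, 0, 0, -15, 0, 0.2],
  [0, 0, 0, 0, -20, 0, 0.2],
  [0, 0, 0, 0, -20, 0, 0.2],
])

```text
time_s: 19.75
position: [0.4038, -0.1854, 0.2445]
tool_rot: [[-0.993, -0.116, -0.0], [-0.116, 0.993, -0.001], [0.0, -0.001, -1.0]]
ft_force: [0.4, 0.9, -0.0]
grip_width: 0.0512
gripper_force: 0.0
```

Run:
```python
from m import *
s,t=P["side"],P["top"]
u=np.array([np.cos(np.radians(187)),np.sin(np.radians(187))]);v=np.array([-u[1],u[0]]);z=.1
e=np.array([.4328,.0864])
pts=[((*(e+i*.015*u+j*.015*v),z+k),(255,0,0)) for i in(-1,1) for j in(-1,1) for k in(0,.028)]
pts+=[((*(e+.055*u),z+.006),(0,255,0))]
cv2.imwrite("pics/fin.png",np.hstack([crop(t,(250,225),60,90,pts,6),crop(s,(240,185),70,90,pts,6)]))
```

```text
(no output)
```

View pics/fin.png

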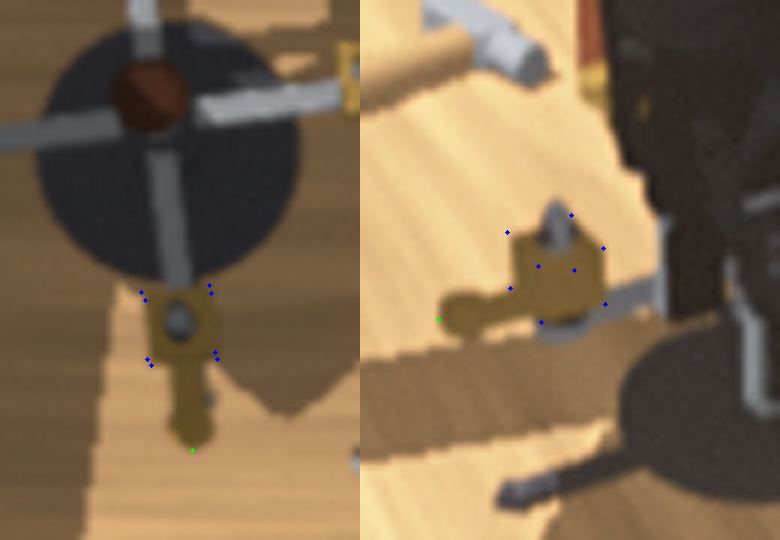

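The top crop shows the bracket boss at (180,322) on the peg over the pointer, with the tail pointing outwards to (190,440). The side crop shows it level on its seat at (560,320), with the peg tip and catches above it. Handing in.

```bash
python3 -c "
from rig import env
s=env.observe();print(s['time_s'],s['qvel'].round(2));print(env.close_job())"
```

```text
19.85 [ 2.37 -1.44  1.3   0.03  0.06  0.27]
the job is handed in; nothing more can be done
None
```

The bored bracket is hung on the empty branch over the pointer, tail out, pressed home with about 7 N with the catches felt to spring, and released; the job was handed in at about 20 s, but no verdict was returned.

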